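# Snap the punnet lids shut

### The arm

A 7-joint arm with a two-finger parallel gripper is mounted at the origin on the work surface. World frame = base frame: x ahead of the robot, y to its left, z up, the work surface at z = 0. Lengths are in mm, angles in rad, forces in N, time in s.
With the tool pointing down it reaches from about 350 to 900 mm from the base axis. Payload 7.2 kg.
Tool frame: the origin (TCP) lies midway between the tips of the shut fingers; the grasp point (between the pads) lies 19 mm behind it; z points along the fingers, y is the line along which they close (so a half turn about z gives the same grasp; the last joint's range is limited). The gripper opens to 88 mm and grips with 3 to 60 N. Pads are 20 mm wide; open, the fingers measure 115 mm over their backs; the gripper's body (75 mm by 178 mm) begins 61 mm behind the grasp point.
Start: joints at [-1.401, 0.411, -0.013, 1.596, 0.006, 1.134, -0.082], TCP at [147.238, 607.413, 222.653] pointing down, gripper open.
Joint ranges: [-2.95, 2.95], [-0.29, 1.99], [-1.47, 1.44], [0.14, 2.54], [-1.03, 4.17], [0.13, 1.85], [-2.86, 2.86]. Speed limits (rad/s): [2.39, 2.39, 3.01, 3.01, 3.14, 3.14, 3.14].

### API

Orientations are given as a rotation vector (axis times angle).
In Python, from workcell import env gives the robot as it stands.
- The arm moves only by the shell command python3 -m pendant 'ROWS' [FORCE]. ROWS is JSON, a list that holds one entry, the list of rows, each a list of 5 numbers: the shift along the world's x, y, z in mm, then the turn about the world's z in rad, then the closure, from 0 (fully open) to 1 (shut). In form: [[[tx, ty, tz, yaw, claw], ...]]. A call has exactly 5 rows; each row is the pose to reach, as a shift and turn from the pose commanded when the call began; what a row does not reach only later rows make up. A row lasts 1/10 s, in which the tool goes at most 50 mm and 8.59 degrees, less where a joint would pass 70% of its speed; a pose out of reach is approached as far as the arm can. A call with a gripper value outside its range is refused whole. The fingers move at their own pace and stop on an object; FORCE is the grip in N (left out, the last holds). Time passes only in rows, so rows that repeat a pose let the fingers close, or fill a call up. It gives the time, the measured TCP pose, the force, the opening and the grip force at its end, in the units of the state.
- env.sense(): the state, without advancing time (a new reading comes with each control period).
- env.snapshot(name): name is "side" or "top" or "wrist"; returns a dict with "image" (400x640x3 uint8, blue, green, red), "fx", "fy", "cx", "cy" (pixels), "dist_coeffs" ([k1, k2, p1, p2, k3] as OpenCV has them; the pictures are not rectified), "position" and "orientation" of the camera in the world. Camera axes: x right, y down, z forward; pixel columns grow to the right and rows downward; lengths in mm; the calibration is good to about 2 mm. A picture is of the moment at which its call begins. There is no depth.
- env.close_job(): hands the job in; it is judged then, once.
The state is a dict: "time": time; "q": joint angles; "dq": joint speeds; "joint_efforts": joint torques, N m; "tcp_pos": TCP position; "tcp_rot": TCP orientation; "force": force on the tool from outside, world axes, zero at the start; "moment": the same for the moment, N m; "grip_width": finger opening in mm; "finger_force": force on a finger pad.
Only numpy, scipy, OpenCV 4.12 (cv2) and the standard library are available. Lean on these libraries where they do the work, as an engineer would, in place of code of your own. Each camera call takes 0.05 s, during which the arm holds its last target. There are 200 camera calls.

### The job

Two of the three filled blueberry punnets on the packing bench still have their lids standing open. Push each of these lids over with the fingertips and press it down along its front until it snaps fully shut. Do not pick up, tip or shove the punnets, and leave the shut punnet, the label roll and the marker alone.

Things in the scene. Friction and masses are not known exactly. Their poses are not given: they have to be found in the camera images.
- punnet_a: open clear-plastic punnet full of blueberries, loose on the bench, about 0.3 kg: 115 mm (x) by 135 mm (y) over its rim flange, rim 52 mm high. Origin: centre of its underside; z up; +x points to its hinged back edge, -x to its front with the two snap studs
- punnet_b: second open punnet, the same as punnet_a
- punnet_c: third punnet of the same kind, already snapped shut: leave it alone
- lid_a (a joint): opening angle (rad) of punnet_a's lid: 0 fully shut, 1.57 straight up, 2.0 leaning back at its stop. 14 g; moves with 0.3 N at the front edge, stays put wide open, springs back to about 0.6 if let go half shut. In the last 9 mm at the front edge (below 0.08) two snap studs at the front corners resist: 6 to 7 N downward at lid_a_press snaps them; then it stays shut by itself
- lid_b (a joint): the same for punnet_b's lid
- lid_c (a joint): the same for punnet_c's lid, which is shut at 0
- hinge_a (a point): middle of punnet_a's hinge line, which runs along the punnet's y: 57.5 mm to its +x and 54 mm above its underside. The lid is 115 mm from hinge to front edge (plus a 9 mm thumb tab) and 135 mm wide; its outer face, a flat dome 94 by 114 mm in the middle of the lid, lies 15 mm outside the hinge plane
- hinge_b (a point): the same for punnet_b
- lid_a_press (a point): where to press lid_a: middle of its width on the outer (label) face, 90 mm from the hinge towards the front edge; it moves with the lid and is 69 mm above the bench when shut. Its axes are the lid's: -x from hinge to front edge, y along the hinge, z out of the outer face (up when shut; back, away from the punnet's front, when the lid stands up)
- lid_b_press (a point): the same for lid_b
- label_roll: white roll of labels lying flat, 90 mm diameter, 50 mm high, loose; origin: centre of its underside. Leave alone
- marker: black and white marker pen lying on the bench, 136 mm long along its x, 17 mm thick, loose; origin: underside at mid length. Leave alone

How it is judged:
By the outcome, as a careful person would: the job done as asked, in the order asked, and still so for the second after the job is handed in, with the robot touching nothing.
It also fails if it takes over 51 s, if anything falls off the work surface, if the arm or the gripper's body presses on something with over 40 N, if the wrist force passes 120 N, or if a joint passes its speed limit or range.

## Working session

There is one attempt and no reset: what is moved stays moved. The work goes in short steps, Python scripts to look and compute and a shell command to move; the robot and the scene stay as the last step left them, time stands still between calls to the robot, and variables do not carry over. Pictures are saved under pics/ and viewed, at most 10 in all, crops included, and the job is handed in when it is done.

```bash
mkdir -p pics
cat > h.py <<'E'
import numpy as np, cv2, pickle
from scipy.spatial.transform import Rotation as R
def snap(n,f):
    from workcell import env
    s=env.snapshot(n); cv2.imwrite(f'pics/{f}.png',s['image']); pickle.dump(s,open(f'pics/{f}.pkl','wb')); return s
def ray(s,uv):
    K=np.array([[s['fx'],0,s['cx']],[0,s['fy'],s['cy']],[0,0,1.]])
    p=cv2.undistortPoints(np.array(uv,float).reshape(-1,1,2),K,np.array(s['dist_coeffs'],float)).reshape(-1,2)
    o=np.array(s['orientation'],float); M=R.from_rotvec(o).as_matrix() if o.size==3 else (o if o.shape==(3,3) else R.from_quat(o).as_matrix())
    return np.array(s['position'],float),np.c_[p,np.ones(len(p))]@M.T
def onz(s,uv,z):
    c,d=ray(s,uv); z=np.broadcast_to(z,len(d)); return c+d*((z-c[2])/d[:,2])[:,None]
E
python3 - <<'E'
from h import *
for n in('top','side'):
    s=snap(n,n+'1'); print(n,s['position'],s['orientation'],s['fx'])
from workcell import env; t=env.sense(); print(t['time'],t['tcp_pos'],t['tcp_rot'],t['force'])
E
```

```text
top [ 250.34148575   20.6003963  1345.35137085] [-2.15015854  2.11547154 -0.18305473] 424.41037654662784
side [ 104.9477839  -849.72705183  989.18494365] [-2.32272518  0.44289632 -0.21353379] 459.3066094553388
0.1 [147.14733023 606.97506271 221.91232835] [-3.72499775e-01 -3.11938770e+00  2.21897829e-03] [ 0.12447485 -0.50503719 -0.84131679]
```

View pics/top1.png

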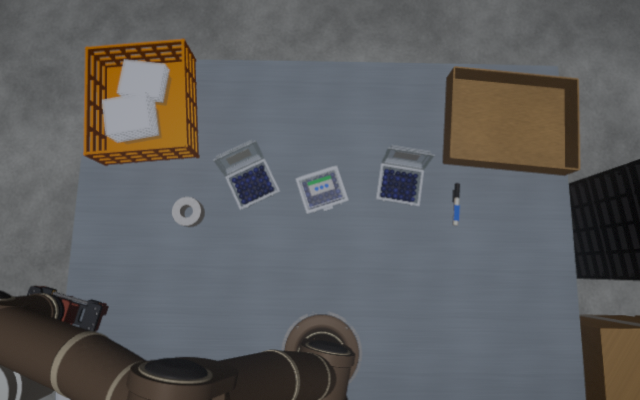

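View pics/side1.png

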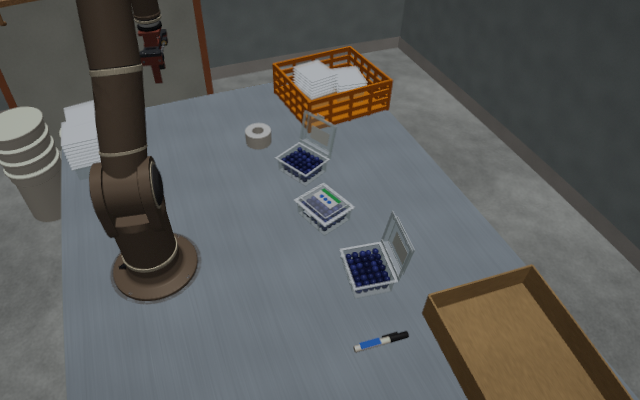

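Run:
```python
from h import *
s=pickle.load(open('pics/top1.pkl','rb')); im=s['image']
a=cv2.resize(im[135:215,205:285],(400,400),interpolation=cv2.INTER_CUBIC); b=cv2.resize(im[135:215,365:445],(400,400),interpolation=cv2.INTER_CUBIC)
cv2.imwrite('pics/crop1.png',np.hstack([a,b]))
hsv=cv2.cvtColor(im,cv2.COLOR_BGR2HSV)
m=((hsv[...,2]<110)&(hsv[...,1]>110)&(hsv[...,0]>105)&(hsv[...,0]<135)).astype(np.uint8)
m=cv2.morphologyEx(m,cv2.MORPH_CLOSE,np.ones((5,5)))
for c in cv2.findContours(m,0,2)[0]:
    if cv2.contourArea(c)>300:
        r=cv2.minAreaRect(c); w=onz(s,cv2.boxPoints(r),48); print(np.round(r[0]),w[:,:2].round(),w.mean(0).round(1))
```

```text
[399. 185.] [[ 477. -173.]
 [ 559. -188.]
 [ 542. -292.]
 [ 461. -276.]] [ 509.5 -232.2   48. ]
[252. 184.] [[521. 290.]
 [567. 197.]
 [488. 159.]
 [444. 251.]] [504.8 224.1  48. ]
```

View pics/crop1.png

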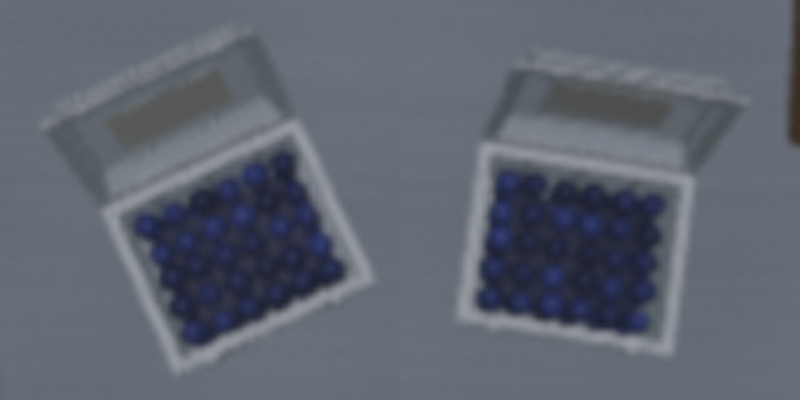

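The crop (5x) shows both rims clearly. Left punnet hinge corners are at (105,212) and (300,122), front at (178,372) and (373,282). Right punnet hinge corners are at (482,145) and (693,180), front at (460,320) and (672,353). Lid top edges are at (45,122)-(250,30) and (532,50)-(747,102).

```bash
cat > m.py <<'E'
from h import *
from scipy.optimize import least_squares
def report(s,name,rim,lid):
    w=onz(s,rim,52); hm=(w[0]+w[1])/2; fm=(w[2]+w[3])/2
    print(name,w[:,:2].round().tolist(),'depth',np.linalg.norm(hm-fm).round(1),'width',np.linalg.norm(w[0]-w[1]).round(1),np.linalg.norm(w[2]-w[3]).round(1))
    x=hm-fm; yv=w[0]-w[1]+w[2]-w[3]; x=x/np.linalg.norm(x); yv/=np.linalg.norm(yv)
    a=(np.arctan2(x[1],x[0])+np.arctan2(-yv[0],yv[1]))/2; c=w.mean(0)
    ex=np.array([np.cos(a),np.sin(a),0]); H=c+57.5*ex; H[2]=54
    cc,d=ray(s,lid); z=[]
    n=np.array([-np.sin(a),np.cos(a),0])
    # mid ray meets the plane of symmetry
    dm=d.mean(0); t=((H-cc)@n)/(dm@n)
    for ang in (1.2,1.4,1.57,1.7,1.85,2.0):
        P=H+115*(-ex*np.cos(ang)+np.array([0,0,np.sin(ang)]))
        q=cc+dm*((P[2]-cc[2])/dm[2]); print('  ang',ang,'P',P.round(),'err along x',((q-P)@ex).round(1))
    print('  centre',c.round(1),'yaw',a.round(3),'hinge',H.round(1),'ex',ex.round(3))
E
python3 - <<'E'
from m import *
s=pickle.load(open('pics/top1.pkl','rb'))
f=lambda P,ox:np.array(P)/5.+[ox-.5+.1,135-.5+.1]
report(s,'L',f([(105,212),(300,122),(178,372),(373,282)],205),f([(45,122),(250,30)],205))
report(s,'R',f([(82,145),(293,180),(60,320),(272,353)],365),f([(132,50),(347,102)],365))
E
```

```text
L [[525.0, 307.0], [585.0, 188.0], [425.0, 257.0], [483.0, 139.0]] depth 112.1 width 133.5 131.8
  ang 1.2 P [519. 230. 161.] err along x 71.7
  ang 1.4 P [539. 240. 167.] err along x 47.4
  ang 1.57 P [556. 248. 169.] err along x 27.4
  ang 1.7 P [569. 255. 168.] err along x 12.8
  ang 1.85 P [585. 262. 165.] err along x -2.8
  ang 2.0 P [599. 270. 159.] err along x -17.0
  centre [504.7 222.9  52. ] yaw 0.46 hinge [556.2 248.4  54. ] ex [0.896 0.444 0.   ]
R [[576.0, -177.0], [556.0, -309.0], [465.0, -163.0], [446.0, -293.0]] depth 111.6 width 133.6 132.1
  ang 1.2 P [ 526. -238.  161.] err along x 66.2
  ang 1.4 P [ 548. -241.  167.] err along x 42.1
  ang 1.57 P [ 567. -244.  169.] err along x 22.1
  ang 1.7 P [ 582. -246.  168.] err along x 7.5
  ang 1.85 P [ 599. -248.  165.] err along x -8.3
  ang 2.0 P [ 615. -251.  159.] err along x -22.5
  centre [ 510.6 -235.7   52. ] yaw -0.142 hinge [ 567.5 -243.8   54. ] ex [ 0.99  -0.141  0.   ]
```

```bash
python3 -m pendant '[[[38,-26,8,0.14,1],[76,-52,15,0.28,1],[114,-78,20,0.42,1],[152,-104,20,0.56,1],[190,-130,20,0.70,1]]]' 20
python3 -m pendant '[[[38,-26,0,0,1],[76,-52,0,0,1],[114,-78,0,0,1],[152,-104,0,0,1],[190,-130,0,0,1]]]'
python3 -m pendant '[[[40,-25,0,0,1],[75,-50,0,0,1],[96,-66,0,0,1],[96,-66,0,0,1],[96,-66,0,0,1]]]'
python3 -c "
from workcell import env;from scipy.spatial.transform import Rotation as R
print(R.from_rotvec(env.sense()['tcp_rot']).as_matrix().round(3))"
```

```text
time: 0.6
tcp_pos: [338.5, 476.1, 242.6]
tcp_rot: [0.729, -3.056, 0.0]
force: [-0.0, -0.1, -0.6]
grip_width: 51.3
finger_force: 0.0
time: 1.1
tcp_pos: [528.4, 346.0, 242.4]
tcp_rot: [0.72, -3.058, 0.0]
force: [0.2, 0.6, -0.1]
grip_width: 11.2
finger_force: 0.0
time: 1.6
tcp_pos: [623.0, 281.2, 241.8]
tcp_rot: [0.718, -3.057, -0.0]
force: [-1.1, 0.7, 0.2]
grip_width: 0.6
finger_force: 0.0
[[-0.896 -0.445 -0.002]
 [-0.445  0.896 -0.   ]
 [ 0.001  0.    -1.   ]]
```

```bash
python3 -m pendant '[[[0,0,-25,0,1],[0,0,-55,0,1],[0,0,-85,0,1],[0,0,-110,0,1],[0,0,-110,0,1]]]'
python3 - <<'E'
from h import *
snap('side','side2'); s=snap('wrist','wrist2')
a=cv2.imread('pics/side2.png')[60:240,210:450]
cv2.imwrite('pics/v2.png',np.hstack([cv2.resize(a,(400,300)),cv2.resize(s['image'],(400,250)).copy() if 0 else cv2.copyMakeBorder(cv2.resize(s['image'],(400,250)),0,50,0,0,0)]))
# path for L
H=np.array([556.2,248.4]);ex=np.array([.896,.444])
for th in (1.82,1.57,1.4,1.2,1.0,.8,.6,.45,.3,.2,.1,0):
    u=-90*np.cos(th)+15*np.sin(th)+10; z=54+90*np.sin(th)+15*np.cos(th)
    print(th,round(u),round(z),((u-75)*ex).round())
E
```

```text
time: 2.1
tcp_pos: [619.4, 282.5, 128.9]
tcp_rot: [0.723, -3.05, 0.001]
force: [-0.6, -0.0, 0.0]
grip_width: 0.6
finger_force: 0.0
1.82 47 138 [-25. -13.]
1.57 25 144 [-45. -22.]
1.4 9 145 [-59. -29.]
1.2 -9 143 [-75. -37.]
1.0 -26 138 [-91. -45.]
0.8 -42 129 [-105.  -52.]
0.6 -56 117 [-117.  -58.]
0.45 -65 107 [-125.  -62.]
0.3 -72 95 [-131.  -65.]
0.2 -75 87 [-135.  -67.]
0.1 -78 78 [-137.  -68.]
0 -80 69 [-139.  -69.]
```

View pics/v2.png

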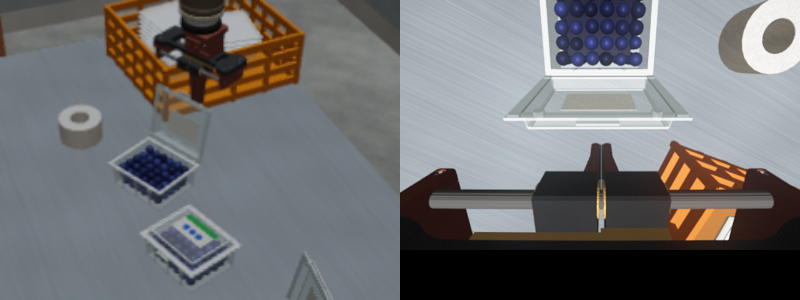

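The wrist view shows the fingers (600,150 in the composite) centred behind the lid edge with a clear gap, and nothing else nearby. I'm pushing the lid over now.

```bash
python3 -m pendant '[[[-13,-7,0,0,1],[-25,-13,2,0,1],[-35,-18,4,0,1],[-45,-22,6,0,1],[-59,-29,8,0,1]]]'
python3 -m pendant '[[[-8,-4,1,0,1],[-16,-8,0,0,1],[-24,-12,-1,0,1],[-32,-16,-4,0,1],[-40,-20,-8,0,1]]]'
python3 - <<'E'
from h import *
snap('wrist','wrist3');s=snap('side','side3')
a=s['image'][60:240,210:450]; w=cv2.imread('pics/wrist3.png')
cv2.imwrite('pics/v3.png',np.hstack([cv2.resize(a,(400,300)),cv2.copyMakeBorder(cv2.resize(w,(400,250)),0,50,0,0,0)]))
E
```

```text
time: 2.7
tcp_pos: [564.3, 253.0, 141.9]
tcp_rot: [-0.72, 3.056, 0.001]
force: [0.1, 0.4, -0.3]
grip_width: 0.7
finger_force: 0.1
time: 3.2
tcp_pos: [523.8, 232.2, 132.4]
tcp_rot: [-0.72, 3.058, 0.0]
force: [-0.2, 0.5, 0.3]
grip_width: 0.5
finger_force: 0.1
```

View pics/v3.png

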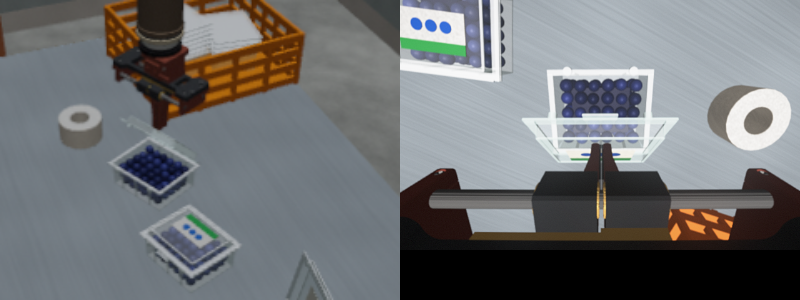

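```bash
python3 -m pendant '[[[-8,-4,-5,0,1],[-18,-9,-15,0,1],[-26,-13,-26,0,1],[-33,-16,-37,0,1],[-38,-19,-45,0,1]]]'
python3 -m pendant '[[[-3,-1,-3,0,1],[-6,-3,-6,0,1],[-9,-4,-8,0,1],[-9,-4,-10,0,1],[-9,-4,-10,0,1]]]'
python3 - <<'E'
from h import *
snap('wrist','wrist4')
E
```

```text
time: 3.8
tcp_pos: [485.5, 213.1, 86.8]
tcp_rot: [0.72, -3.057, 0.0]
force: [0.9, -0.2, 0.4]
grip_width: 0.1
finger_force: 0.2
time: 4.3
tcp_pos: [477.2, 209.4, 77.6]
tcp_rot: [0.72, -3.058, -0.0]
force: [-0.1, -0.5, 0.1]
grip_width: 0.6
finger_force: 0.0
```

View pics/wrist4.png

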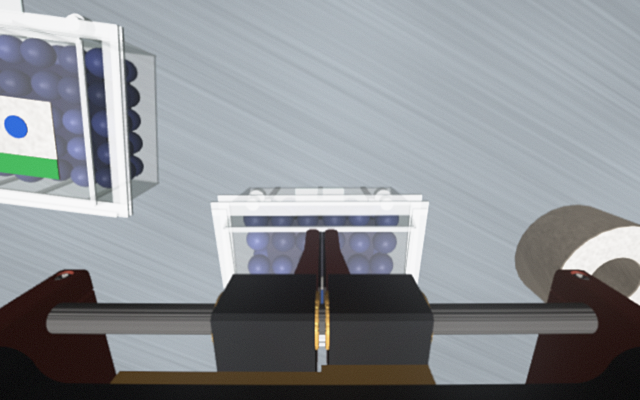

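The lid lies over the punnet, with its front edge at row ~200 and the fingers centred at (322,235). I'm pressing it down gently.

```bash
python3 -m pendant '[[[0,0,-2,0,1],[0,0,-4,0,1],[0,0,-6,0,1],[0,0,-7,0,1],[0,0,-8,0,1]]]'
python3 -m pendant '[[[0,0,-0.5,0,1],[0,0,-1,0,1],[0,0,-1.5,0,1],[0,0,-2,0,1],[0,0,-2,0,1]]]'
```

```text
time: 4.85
tcp_pos: [477.3, 209.5, 69.5]
tcp_rot: [-0.72, 3.058, 0.0]
force: [0.6, 0.3, 0.7]
grip_width: 0.4
finger_force: 0.0
time: 5.35
tcp_pos: [477.2, 209.4, 68.3]
tcp_rot: [-0.719, 3.058, 0.0]
force: [-2.9, -1.2, 9.4]
grip_width: 0.7
finger_force: 4.7
```

```bash
python3 -m pendant '[[[0,0,-0.4,0,1],[0,0,-0.8,0,1],[0,0,-0.8,0,1],[0,0,-0.8,0,1],[0,0,-0.8,0,1]]]'
python3 -m pendant '[[[0,0,5,0,1],[0,0,10,0,1],[0,0,30,0,1],[0,0,60,0,1],[0,0,90,0,1]]]'
python3 -m pendant '[[[0,0,40,0,1],[0,0,80,0,1],[0,-30,90,-0.1,1],[0,-60,90,-0.2,1],[0,-100,90,-0.3,1]]]'
python3 - <<'E'
from h import *
s=snap('wrist','wrist5');t=snap('side','side5')
a=t['image'][100:250,250:450]
cv2.imwrite('pics/v5.png',np.hstack([cv2.resize(a,(400,300),interpolation=2),cv2.copyMakeBorder(cv2.resize(s['image'],(400,250)),0,50,0,0,0)]))
E
```

```text
time: 5.85
tcp_pos: [477.1, 209.4, 67.8]
tcp_rot: [-0.72, 3.058, 0.0]
force: [-4.1, -0.7, 13.1]
grip_width: 0.4
finger_force: 6.4
time: 6.35
tcp_pos: [476.8, 209.2, 157.5]
tcp_rot: [0.719, -3.057, 0.001]
force: [0.7, 0.1, -0.0]
grip_width: 0.3
finger_force: 0.0
time: 6.85
tcp_pos: [477.3, 109.6, 247.5]
tcp_rot: [-0.252, 3.13, 0.001]
force: [1.2, -0.2, 0.0]
grip_width: 0.4
finger_force: 0.0
```

View pics/v5.png

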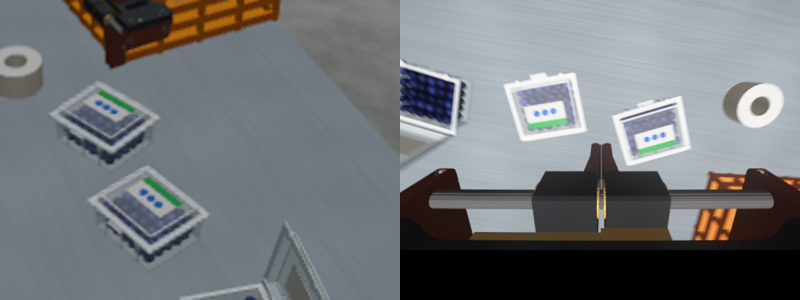

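Run:
```python
from h import *
s=pickle.load(open('pics/wrist5.pkl','rb'));t=pickle.load(open('pics/side5.pkl','rb'))
a=s['image'][100:280,150:480]; b=t['image'][130:230,270:360]
cv2.imwrite('pics/v6.png',np.hstack([cv2.resize(a,(500,273),interpolation=2),cv2.resize(b,(246,273),interpolation=2)]))
```

```text
(no output)
```

View pics/v6.png

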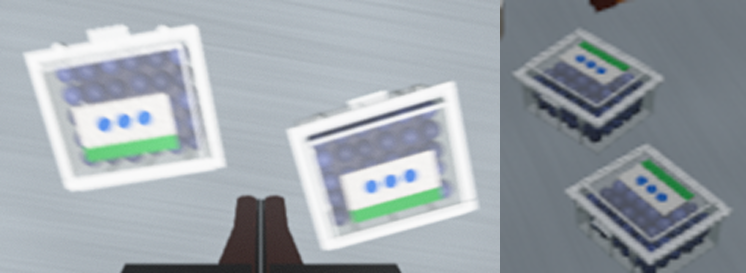

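```bash
python3 -m pendant '[[[18,-40,0,-0.06,1],[37,-80,0,-0.12,1],[55,-120,0,-0.18,1],[73,-162,0,-0.24,1],[91,-202,0,-0.30,1]]]'
python3 -m pendant '[[[18,-40,0,0,1],[37,-80,0,0,1],[55,-120,0,0,1],[74,-162,0,0,1],[74,-162,0,0,1]]]'
python3 -m pendant '[[[0,0,-25,0,1],[0,0,-55,0,1],[0,0,-85,0,1],[0,0,-114,0,1],[0,0,-114,0,1]]]'
python3 - <<'E'
from h import *
s=snap('wrist','wrist7');t=snap('top','top7')
a=t['image'][140:220,210:360]
cv2.imwrite('pics/v7.png',np.hstack([cv2.resize(a,(400,213),interpolation=2),cv2.resize(s['image'],(341,213))]))
E
```

```text
time: 7.45
tcp_pos: [568.8, -93.9, 246.9]
tcp_rot: [0.218, 3.134, 0.0]
force: [0.1, 0.5, -0.4]
grip_width: 0.5
finger_force: 0.0
time: 7.95
tcp_pos: [642.1, -261.2, 245.3]
tcp_rot: [-0.225, -3.132, 0.006]
force: [-1.4, -0.7, -0.7]
grip_width: 0.4
finger_force: 0.0
time: 8.45
tcp_pos: [639.9, -252.2, 128.2]
tcp_rot: [-0.214, -3.127, -0.004]
force: [0.3, -0.3, 0.0]
grip_width: 0.6
finger_force: 0.0
```

View pics/v7.png

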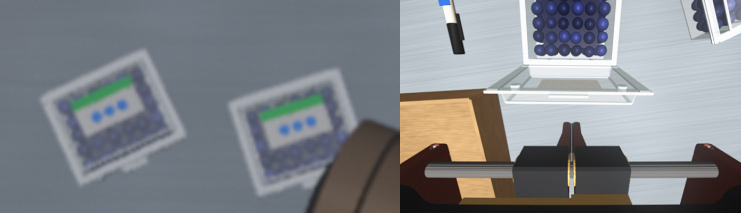

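The top crop shows both left punnets covered, at (115,115) and (300,125). The wrist view shows the fingers (570,130) centred behind B's lid with a gap, and the marker is well clear. I'm closing lid B the same way.

```bash
python3 -m pendant '[[[-14,2,0,0,1],[-28,4,2,0,1],[-39,5.5,4,0,1],[-50,7,6,0,1],[-65,9,8,0,1]]]'
python3 -m pendant '[[[-9,1,1,0,1],[-18,2.5,0,0,1],[-27,4,-1,0,1],[-36,5,-4,0,1],[-45,6,-8,0,1]]]'
python3 -m pendant '[[[-9,1,-5,0,1],[-20,3,-15,0,1],[-29,4,-26,0,1],[-37,5,-37,0,1],[-42,6,-45,0,1]]]'
python3 -m pendant '[[[-3,0.5,-3,0,1],[-7,1,-6,0,1],[-10,1.5,-8,0,1],[-10,1.5,-10,0,1],[-10,1.5,-10,0,1]]]'
python3 -m pendant '[[[0,0,-1,0,1],[0,0,-2,0,1],[0,0,-3,0,1],[0,0,-4,0,1],[0,0,-4,0,1]]]'
```

```text
time: 9.05
tcp_pos: [577.6, -245.5, 142.2]
tcp_rot: [0.215, 3.132, -0.001]
force: [0.5, 0.2, -0.7]
grip_width: 0.7
finger_force: 0.1
time: 9.55
tcp_pos: [531.7, -239.5, 132.6]
tcp_rot: [0.216, 3.134, 0.0]
force: [-0.5, -0.7, 0.2]
grip_width: 0.2
finger_force: 0.1
time: 10.05
tcp_pos: [489.0, -233.4, 86.9]
tcp_rot: [-0.217, -3.133, -0.0]
force: [0.8, -0.0, 0.3]
grip_width: 0.3
finger_force: 0.2
time: 10.55
tcp_pos: [480.3, -232.1, 77.8]
tcp_rot: [-0.216, -3.134, -0.0]
force: [0.2, -0.7, -0.1]
grip_width: 0.4
finger_force: 0.0
time: 11.05
tcp_pos: [480.3, -232.2, 74.7]
tcp_rot: [0.217, 3.134, 0.001]
force: [-5.0, 1.0, 11.4]
grip_width: 0.4
finger_force: 5.5
```

```bash
python3 -m pendant '[[[0,0,-0.5,0,1],[0,0,-1,0,1],[0,0,-1.5,0,1],[0,0,-2,0,1],[0,0,-2.5,0,1]]]'
python3 -m pendant '[[[0,0,-0.5,0,1],[0,0,-1,0,1],[0,0,-1.5,0,1],[0,0,-1.5,0,1],[0,0,-1.5,0,1]]]'
python3 -m pendant '[[[0,0,-0.5,0,1],[0,0,-1,0,1],[0,0,-1.5,0,1],[0,0,-2,0,1],[0,0,-2,0,1]]]'
```

```text
time: 11.55
tcp_pos: [480.5, -232.2, 71.6]
tcp_rot: [0.216, 3.133, -0.0]
force: [0.5, 1.3, 0.6]
grip_width: 0.5
finger_force: 0.0
time: 12.05
tcp_pos: [480.2, -232.1, 69.7]
tcp_rot: [-0.216, -3.134, -0.0]
force: [0.0, 0.3, 0.4]
grip_width: 0.4
finger_force: 0.0
time: 12.55
tcp_pos: [480.2, -232.2, 68.4]
tcp_rot: [0.217, 3.134, 0.0]
force: [-3.7, 1.0, 8.4]
grip_width: 0.2
finger_force: 4.2
```

```bash
python3 -m pendant '[[[0,0,-0.4,0,1],[0,0,-0.8,0,1],[0,0,-0.8,0,1],[0,0,-0.8,0,1],[0,0,-0.8,0,1]]]'
python3 -m pendant '[[[0,0,5,0,1],[0,0,10,0,1],[0,0,40,0,1],[0,0,80,0,1],[0,0,120,0,1]]]'
python3 -m pendant '[[[-15,40,40,0,1],[-30,80,60,0,1],[-45,120,80,0,1],[-60,160,80,0,1],[-60,200,80,0,1]]]'
python3 - <<'E'
from h import *
s=snap('wrist','wrist8');t=snap('side','side8');u=snap('top','top8')
a=s['image'];b=t['image'][120:310,260:430]; c=u['image'][140:220,220:430]
cv2.imwrite('pics/v8.png',np.vstack([np.hstack([cv2.resize(a,(480,300)),cv2.resize(b,(268,300),interpolation=2)]),cv2.resize(c,(748,285),interpolation=2)]))
def rim(s,z):
  pass
E
```

```text
time: 13.05
tcp_pos: [480.1, -232.2, 67.9]
tcp_rot: [0.217, 3.134, 0.001]
force: [-4.2, 0.6, 12.3]
grip_width: 0.6
finger_force: 5.9
time: 13.55
tcp_pos: [479.7, -232.0, 188.1]
tcp_rot: [-0.216, -3.133, -0.0]
force: [1.3, -0.1, -0.4]
grip_width: 0.4
finger_force: 0.0
time: 14.05
tcp_pos: [418.8, -30.7, 268.2]
tcp_rot: [0.217, 3.132, 0.001]
force: [1.0, 0.2, 0.2]
grip_width: 0.5
finger_force: 0.0
```

View pics/v8.png

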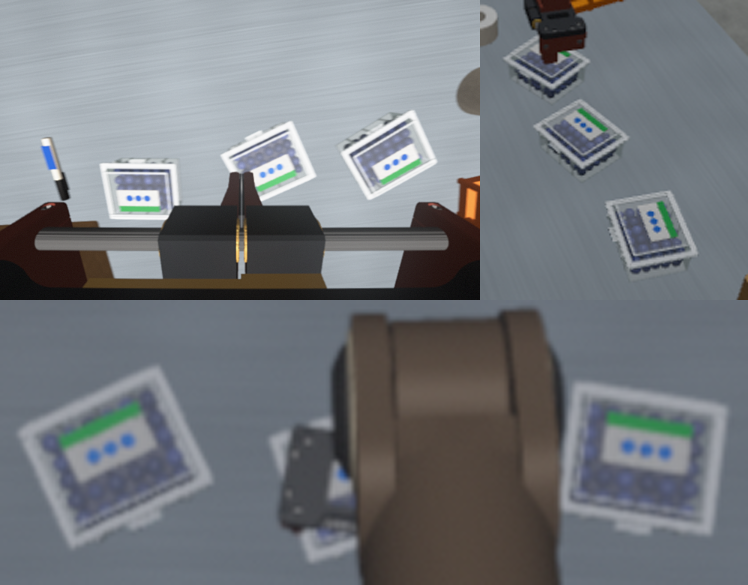

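All three lids lie flat. A is at (385,155) and B at (138,190) in the wrist part, both matching the shut one, and the marker and roll are untouched.

```bash
python3 -c "
from workcell import env; print(env.close_job())"
```

```text
the job is handed in; nothing more can be done
None
```

Both open lids are pushed over and pressed shut (peak downward readings about 13 N), with the shut punnet, label roll and marker left alone; I handed the job in at about 14 s. I saw lid B's snap in the force readings, but judged lid A shut only from the same end height, force and camera views.

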